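Index a guarded wheel by fingertip friction

ROBOT

A 6-joint arm with a two-finger parallel gripper is mounted at the origin on the work surface. World frame = base frame: x ahead of the robot, y to its left, z up, the work surface at z = 0. Lengths are in m, angles in rad, forces in N, time in s.
With the tool pointing down it reaches from about 0.275 to 0.825 m from the base axis. Payload 4.9 kg.
Tool frame: the origin (TCP) lies at the very end of the fingers, on their centre line; the grasp point (between the pads) lies 19 mm behind it; x points along the fingers, y is the direction in which the jaws open and shut, and the axes are right-handed (so a half turn about x gives the same grasp; the last joint's range is limited). The gripper opens to 85 mm and grips with 20 to 120 N. Pads are 22 mm wide; open, the fingers measure 114 mm over their backs; the gripper's body (76 mm by 85 mm) begins 54 mm behind the grasp point. The pads swing forward as they close: fully open they stand 13 mm farther back than shut.
Start: joints at [-1.354, 0.326, -0.193, 1.052, 0, 1.437], TCP at [0.189, -0.517, 0.231] pointing down, gripper open.
Joint ranges: [-2.65, 2.65], [-0.97, 1.79], [-1.3, 1.35], [-1.93, 2.1], [-1.47, 1.37], [-3.14, 3.14]. Speed limits (rad/s): [2.57, 2.57, 3.14, 3.14, 3.14, 3.14].

INTERFACE

Orientations are given as a unit quaternion [w, x, y, z].
In Python, from station import state, grab_frame, close_job, recognise, silhouettes gives the robot as it stands.
- The arm moves only by the shell command python3 -m jog 'ROWS' [FORCE]. ROWS is JSON, a list that holds one entry, the list of rows, each a list of 5 numbers: the shift along the world's x, y, z in m, then the turn about the world's z in rad, then the opening in per cent of the stroke, from 0 (shut) to 100 (fully open). In form: [[[tx, ty, tz, twist, fingers], ...]]. A call has 1 to 8 rows; each row is the pose to reach, as a shift and turn from the pose measured when the call began; what a row does not reach only later rows make up. A row lasts 1/10 s, in which the tool goes at most 50 mm and 8.59 degrees, less where a joint would pass 70% of its speed; a pose out of reach is approached as far as the arm can. A call with a gripper value outside its range is refused whole. The fingers move at their own pace and stop on an object; FORCE is the grip in N (left out, the last holds). Time passes only in rows, so rows that repeat a pose let the fingers close. It gives the time, the measured TCP pose, the force and the opening at its end, in the units of the state.
- state(): the state, without advancing time (a new reading comes with each control period).
- grab_frame(name): name is "side" or "top" or "wrist"; returns a dict with "pixels" (384x512x3 uint8, red, green, blue), "K" (3x3 intrinsics, pixels), "R" (3x3) and "t" (3): a world point X has camera coordinates R X + t. Camera axes: x right, y down, z forward; pixel columns grow to the right and rows downward; lengths in m; the calibration is good to about 2 mm. A picture is of the moment at which its call begins. There is no depth.
- close_job(): hands the job in, once; it reports no verdict.
Trained networks look in a picture, given as the dict that the camera call returned (one of the last four; its "shot" number tells which), for a name from the list of things; names that differ only in an ending like _2 or _b are one class to them, and where a whole thing is asked for, a point or a joint stands for the part that bears it (a point fixed in the world has none). Each returns a list of dicts, best first, with "p" (0 to 1); they miss things now and then, are a little off and sometimes report something else, mostly with a low value. They report only what shows in the picture. A call takes as long as a camera call.
- recognise(picture, label): "centre" ([row, column] in pixels, amid what is visible of it).
- silhouettes(picture, label): "pixels" (384x512 bool, what is visible of it) and "centre" ([row, column] in pixels, amid what is visible of it).
The state is a dict: "time_s": time; "joint_positions": joint angles; "joint_velocities": joint speeds; "joint_torque": joint torques, N m; "tcp_pos": TCP position; "tool_rot": TCP orientation; "contact_force": force on the tool from outside, world axes, zero at the start; "torque": the same for the moment, N m; "finger_gap": finger opening in m.
Only numpy, scipy, OpenCV 4.12 (cv2) and the standard library are available. Lean on these libraries where they do the work, as an engineer would, in place of code of your own. Each camera call takes 0.05 s, during which the arm holds its last target. There are 200 camera calls.

TASK

Turn the free-spinning steel wheel on its blue-based stand by stroking its bare tread with a fingertip, gently and without squeezing it, until the dark slot milled across the tread, which starts hidden under the guard, stands at the very top in line with the pointer. Leave the wheel at rest there, let go of it, and leave the other things on the bench where they are.

Things in the scene. Friction and masses are not known exactly. Their poses are not given: they have to be found in the camera images.
- stand: Fixed stand: blue base plate 160 (x) x 220 (y) x 12 mm, two grey posts 148 mm high at x = +-47 mm; on them slide the sprung bearing blocks of the axle, which runs along its x 130 mm above the table. Origin: centre of its underside, z up. A grey sheet guard 60 mm wide wraps the tread 100 to 103 mm from the axle; only the upper 120 degrees (60 either side of the top) are bare.
- wheel: Solid smooth steel wheel, 180 mm across, tread 44 mm wide, about 0.9 kg. Origin: its centre on the axle, at rest 129 to 130 mm up (tread top 220); x is the axle, as the stand's. Spins endlessly, balanced, light bearings (0.03 N m), stays where it stops. Nothing to hook: friction on the tread turns it; 4 to 14 N is plenty, 30 N is too hard. Pressed down it gives 1 mm per 4 N, after up to 3 N.
- wheel_mark (a point): Middle of the one dark slot, 8 mm wide and 38 mm long, straight across the tread (too shallow to feel or hook), 90 mm from the axle, along the wheel's own z. At the top it is straight above the wheel's centre. It starts 70 to 180 degrees from the top, on either side, under the guard.
- pointer (a point): Tip of the thin steel pointer that rises from the post on the stand's +x side to 207 mm above the table; it stands beside the wheel, 30 mm from its mid-plane, and shows where the top is.
- clamp_ring: Bystander: plain steel ring lying flat, 64 mm across, 22 mm high; origin at the centre of its underside. Leave it alone.
- sleeve: Bystander: dark steel flanged sleeve standing upright, foot 48 mm across, 55 mm high; origin at the centre of its underside. Leave it alone.
- flange: Bystander: steel hub flange lying flat, 90 mm across, 40 mm high; origin at the centre of its underside. Leave it alone.
- wrench: Bystander: steel wrench lying flat, 180 mm long along its x; origin under its middle. Leave it alone.
- coupler: Bystander: aluminium hose coupler with two brass cam arms folded down, 62 mm across, 50 mm high; origin at the centre of its underside. Leave it alone.
- carton: Bystander: cardboard box 130 x 100 x 70 mm; origin at the centre of its underside. Leave it alone.
- bin: Bystander: blue open plastic bin 160 x 110 x 60 mm; origin at the centre of its underside. Leave it alone.

How it is judged:
By the outcome, as a careful person would: the job done as asked, in the order asked, and still so for the second after the job is handed in, with the robot touching nothing.
It also fails if it takes over 64 s, if anything falls off the work surface, if the arm or the gripper's body presses on something with over 40 N, if the wrist force passes 120 N, or if a joint passes its speed limit or range.

## Working session

There is one attempt and no reset: what is moved stays moved. The work goes in short steps, Python scripts to look and compute and a shell command to move; the robot and the scene stay as the last step left them, time stands still between calls to the robot, and variables do not carry over. Pictures are saved under pics/ and viewed, about 8 in all and at most 12, crops included, and the job is handed in when it is done.

```bash
ls; mkdir -p pics; cat > h.py <<'E'
import numpy as np,cv2
from station import state,grab_frame,close_job,recognise,silhouettes
def save(f,n): cv2.imwrite('pics/'+n,cv2.cvtColor(f['pixels'],cv2.COLOR_RGB2BGR))
def ray(f,rc):
    R,t,K=map(np.array,(f['R'],f['t'],f['K'])); d=R.T@np.linalg.inv(K)@np.array([rc[1],rc[0],1.]); return -R.T@t,d/np.linalg.norm(d)
def proj(f,X):
    p=np.array(f['K'])@(np.array(f['R'])@np.array(X)+np.array(f['t'])); return p[[1,0]]/p[2]
def tri(rs):
    A=0;b=0
    for o,d in rs: P=np.eye(3)-np.outer(d,d);A=A+P;b=b+P@o
    return np.linalg.solve(A,b)
def atz(f,rc,z):
    o,d=ray(f,rc); return o+d*(z-o[2])/d[2]
E
python3 - <<'E'
from h import *
s=state();print(s['time_s'],s['tcp_pos'],s['tool_rot'],s['contact_force'],s['finger_gap'])
F={n:grab_frame(n) for n in('side','top')}
ims=[]
for n,f in F.items():
    print(n,'cam',ray(f,(192,256)))
    for l in('stand','wheel','wheel_mark','pointer'):
        print(n,l,[(np.round(r['centre'],1).tolist(),round(r['p'],2)) for r in recognise(f,l)[:2]])
    save(f,n+'0.png')
E
```

```text
pics
0.0 [ 0.18889231 -0.51593277  0.23049915] [-0.1227736  -0.69624529 -0.12398135  0.6962742 ] [-0.91605667  0.02427659 -0.43454202] 0.08527256337290857
side cam (array([0.04928399, 0.73179318, 0.74022887]), array([ 0.42710203, -0.70931105, -0.56076884]))
side stand [([209.6, 252.1], 0.93)]
side wheel [([184.1, 254.4], 0.57), ([185.5, 277.8], 0.41)]
side wheel_mark [([183.4, 251.5], 0.66)]
side pointer [([204.0, 250.6], 0.7)]
top cam (array([ 0.27094796, -0.04090987,  1.58404894]), array([ 1.79797229e-01, -2.78372539e-04, -9.83703654e-01]))
top stand [([195.9, 259.9], 0.77)]
top wheel [([192.7, 256.7], 0.75)]
top wheel_mark [([195.6, 258.5], 0.83)]
top pointer [([200.4, 255.5], 0.83)]
```

View pics/side0.png

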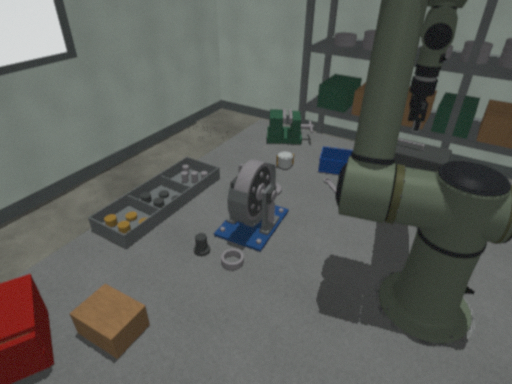

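View pics/top0.png

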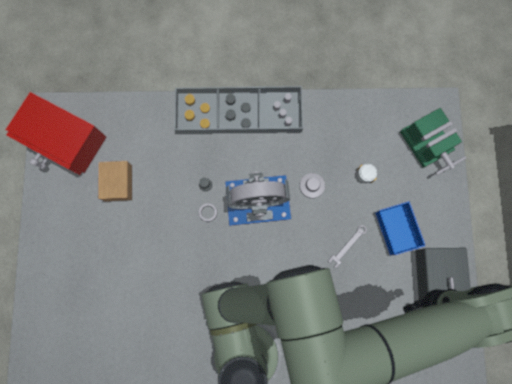

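Side: wheel at (185,255) on the blue stand. Top: stand at (200,258), long side roughly along the world's y. I'll take a zoom and the stand's pose next.

```bash
python3 - <<'E'
from h import *
F={n:grab_frame(n) for n in('side','top')}
P=F['top']['pixels'].astype(int)
m=((P[...,2]>P[...,0]+50)); m[:, :215]=0;m[:,300:]=0;m[:160]=0;m[240:]=0
pts=np.argwhere(m)
W=np.array([atz(F['top'],p,0.012)[:2] for p in pts])
r=cv2.minAreaRect(W.astype(np.float32));print(len(pts),r)
for n in F:
  s=silhouettes(F[n],'wheel')
  for q in s[:2]:
    a=np.argwhere(q['pixels']);print(n,'wheel',q['p'],q['centre'],a.min(0),a.max(0))
print('ptr',tri([ray(F[n],recognise(F[n],'pointer')[0]['centre']) for n in F]))
a=F['side']['pixels'][140:260,200:310];b=F['top']['pixels'][160:240,210:310]
o=np.hstack([cv2.resize(a,(480,520),interpolation=2)[:, :390],cv2.resize(b,(400,520)[:2],interpolation=2)])
cv2.imwrite('pics/z1.png',o[...,::-1])
E
```

```text
786 ((0.5303570032119751, -0.0465095117688179), (0.1591230034828186, 0.21819567680358887), 5.355364799499512)
side wheel 0.82 [182.8, 255.0] [160 235] [218 270]
top wheel 0.7 [192.3, 255.0] [182 230] [205 285]
ptr [ 0.52845478 -0.03909393  0.06875056]
```

View pics/z1.png

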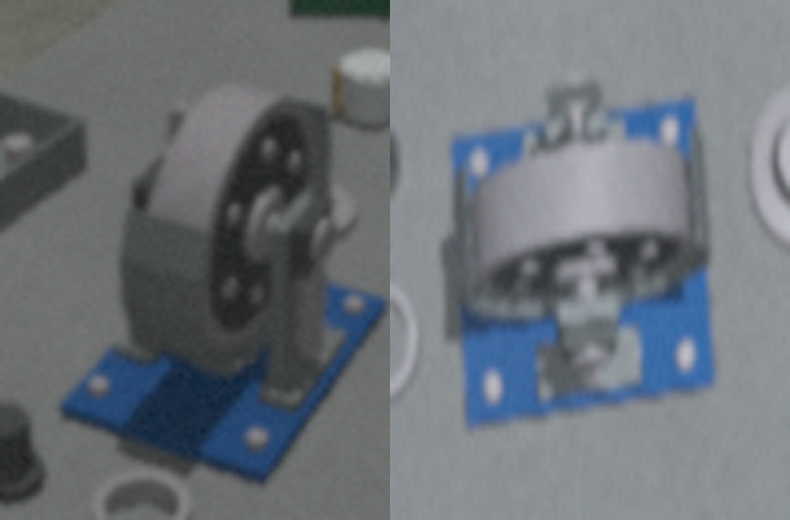

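The wheel axis is at about 5.4° from world x, the stand centre is at (0.530, −0.047), and the slot is hidden. I'll shut the gripper and travel above the wheel.

```bash
python3 -m jog '[[[0.01,0.02,0.06,0,0],[0.04,0.06,0.07,0,0],[0.07,0.10,0.07,-0.05,0],[0.10,0.14,0.07,-0.1,0],[0.13,0.18,0.07,-0.15,0],[0.155,0.22,0.07,-0.2,0],[0.18,0.26,0.07,-0.25,0],[0.2,0.28,0.07,-0.25,0]]]' 40
```

```text
time_s: 1.6
tcp_pos: [0.3897, -0.2334, 0.3017]
tool_rot: [0.036, 0.706, 0.036, -0.706]
contact_force: [-0.0, -0.6, 0.6]
finger_gap: -0.0001
```

```bash
python3 -m jog '[[[0.03,0.035,0,0,0],[0.06,0.075,0,0,0],[0.09,0.115,-0.01,0,0],[0.12,0.155,-0.02,0,0],[0.14,0.187,-0.04,0,0],[0.14,0.187,-0.04,0,0],[0.14,0.187,-0.04,0,0]]]'
python3 - <<'E'
from h import *
s=state();print(s['tcp_pos'],s['joint_positions'],s['contact_force'])
F={n:grab_frame(n) for n in('side','top','wrist')}
for n in F: print(n,[(np.round(r['centre'],1).tolist(),round(r['p'],2)) for r in recognise(F[n],'wheel_mark')[:2]])
a=F['side']['pixels'][100:260,200:320]
o=np.hstack([cv2.resize(a,(390,520),interpolation=2),cv2.resize(F['wrist']['pixels'],(400,300),interpolation=2)[:520] if 0 else cv2.copyMakeBorder(cv2.resize(F['wrist']['pixels'],(400,300)),0,220,0,0,0)])
cv2.imwrite('pics/z2.png',o[...,::-1])
E
```

```text
time_s: 2.3
tcp_pos: [0.5295, -0.0456, 0.2611]
tool_rot: [-0.037, -0.706, -0.037, 0.707]
contact_force: [0.2, 0.1, -0.1]
finger_gap: -0.0002
[ 0.52948251 -0.04560187  0.26105344] [-2.24834972e-01  2.74478204e-01 -1.87278406e-01  1.11032959e+00
 -2.75745933e-05  2.81228698e+00] [ 0.15354131  0.06615639 -0.07397545]
side [([182.6, 252.0], 0.63)]
top [([194.8, 280.1], 0.6)]
wrist [([196.0, 257.8], 0.93)]
```

View pics/z2.png

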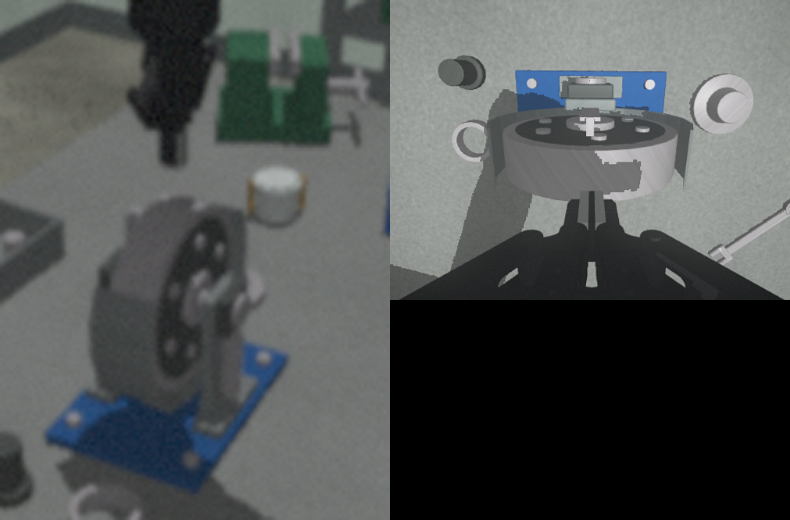

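The slot isn't visible on the bare tread in the wrist view; the detection at (196,258) there is only the tread. I'll go to the −y end of a stroke and approach the surface.

```bash
python3 -m jog '[[[0.004,-0.033,-0.015,0,0],[0.004,-0.033,-0.03,0,0],[0.004,-0.033,-0.037,0,0],[0.004,-0.033,-0.041,0,0],[0.004,-0.033,-0.043,0,0],[0.004,-0.033,-0.044,0,0]]]'
```

```text
time_s: 3.2
tcp_pos: [0.5338, -0.0804, 0.2188]
tool_rot: [0.036, 0.707, 0.036, -0.705]
contact_force: [-0.0, 0.0, 0.4]
finger_gap: 0.0
```

```bash
python3 -m jog '[[[0,0.001,-0.001,0,0],[0,0.001,-0.002,0,0],[0,0.001,-0.003,0,0],[0,0.001,-0.003,0,0]]]'
```

```text
time_s: 3.6
tcp_pos: [0.5338, -0.0793, 0.2158]
tool_rot: [0.036, 0.707, 0.036, -0.705]
contact_force: [-0.7, 1.1, -0.6]
finger_gap: 0.0002
```

```bash
python3 -m jog '[[[0,0,-0.001,0,0],[0,0,-0.002,0,0],[0,0,-0.003,0,0],[0,0,-0.003,0,0]]]'
```

```text
time_s: 4.0
tcp_pos: [0.5341, -0.08, 0.2135]
tool_rot: [0.036, 0.707, 0.035, -0.705]
contact_force: [-2.0, -1.6, 6.9]
finger_gap: -0.0001
```

Contact is 6.9 N at z = 0.2135. First gentle stroke towards +y.

```bash
python3 -m jog '[[[-0.0005,0.005,0.0015,0,0],[-0.001,0.012,0.0032,0,0],[-0.002,0.019,0.0042,0,0],[-0.0025,0.026,0.0047,0,0],[-0.003,0.033,0.0048,0,0],[-0.004,0.040,0.0047,0,0],[-0.004,0.043,0.0046,0,0],[-0.004,0.043,0.0046,0,0]]]'
python3 - <<'E'
from h import *
f=grab_frame('wrist');g=grab_frame('top')
for q in(f,g):print([(np.round(r['centre'],1).tolist(),round(r['p'],2)) for r in recognise(q,'wheel_mark')[:2]])
save(f,'w3.png')
E
```

```text
time_s: 4.8
tcp_pos: [0.5299, -0.0354, 0.2184]
tool_rot: [0.036, 0.707, 0.036, -0.705]
contact_force: [-1.5, 1.4, 5.5]
finger_gap: -0.0001
[([217.9, 283.9], 0.92), ([138.5, 454.6], 0.18)]
[([195.1, 276.3], 0.85)]
```

View pics/w3.png

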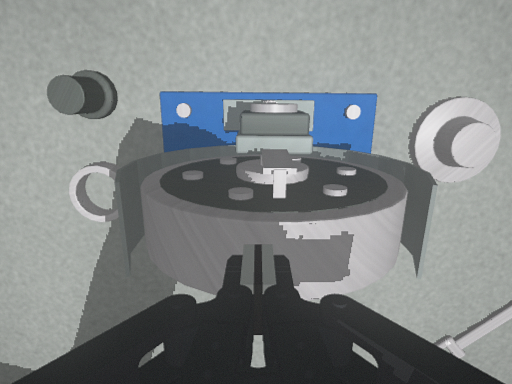

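It turns at 5.5 N. The view shows bare tread with fingertip at (258,250), pointer at (280,183), still no slot. Repeat with longer strokes.

```bash
python3 -m jog '[[[0,0,0.008,0,0],[0.002,-0.02,0.01,0,0],[0.004,-0.044,0.008,0,0],[0.004,-0.044,0.001,0,0],[0.004,-0.044,-0.004,0,0],[0.004,-0.044,-0.0055,0,0],[0.004,-0.044,-0.0055,0,0]]]'; python3 -m jog '[[[-0.0005,0.007,0.002,0,0],[-0.001,0.016,0.0039,0,0],[-0.002,0.025,0.0047,0,0],[-0.003,0.034,0.0048,0,0],[-0.004,0.043,0.0045,0,0],[-0.005,0.052,0.0033,0,0],[-0.0055,0.06,0.0016,0,0],[-0.0055,0.06,0.0016,0,0]]]'
python3 - <<'E'
from h import *
f=grab_frame('wrist');g=grab_frame('top')
for q in(f,g):print([(np.round(r['centre'],1).tolist(),round(r['p'],2),) for r in recognise(q,'wheel_mark')[:2]])
save(f,'w4.png')
E
```

```text
time_s: 5.7
tcp_pos: [0.5341, -0.0797, 0.2135]
tool_rot: [0.037, 0.707, 0.035, -0.705]
contact_force: [-1.2, -1.8, 6.0]
finger_gap: -0.0
time_s: 6.5
tcp_pos: [0.5282, -0.0171, 0.2153]
tool_rot: [0.037, 0.708, 0.037, -0.705]
contact_force: [-1.8, 1.5, 6.6]
finger_gap: 0.0004
[([220.7, 311.1], 0.97)]
[([197.9, 274.3], 0.67), ([201.9, 273.7], 0.63)]
```

```bash
cat >> h.py <<'E'
C=np.array([0.5304,-0.0465,0.1295]);th=np.radians(5.36)
ax=np.array([np.cos(th),np.sin(th),0]);u=np.array([-np.sin(th),np.cos(th),0])
PH=np.arange(-70,71,1.)
def unwrap(f):
    W=np.linspace(-21,21,22)/1e3
    X=np.array([[C+w*ax+.09*(np.sin(np.radians(p))*u+[0,0,np.cos(np.radians(p))]) for p in PH] for w in W])
    Y=X@np.array(f['R']).T+np.array(f['t']);Y=Y@np.array(f['K']).T
    m=(Y[...,:2]/Y[...,2:]).astype(np.float32)
    return cv2.remap(f['pixels'],m[...,0],m[...,1],1),m
def show(fs,n):
    ims=[np.vstack([cv2.resize(unwrap(f)[0],(705,110),interpolation=0),np.zeros((6,705,3),np.uint8)]) for f in fs]
    cv2.imwrite('pics/'+n,np.vstack(ims)[...,::-1])
E
python3 - <<'E'
from h import *
f=grab_frame('wrist');g=grab_frame('top')
show([f,g],'u4.png')
p=f['pixels'].copy()
m=unwrap(f)[1]
for q in m[::21].reshape(-1,2): cv2.circle(p,tuple(int(v) for v in q),0,(255,0,0))
o=cv2.imread('pics/u4.png'); o=cv2.copyMakeBorder(o,0,0,0,5,0);p=cv2.copyMakeBorder(p[100:384,:,::-1],0,0,0,710-512,0)
cv2.imwrite('pics/u4b.png',np.vstack([o,p]))
E
```

```text
(no output)
```

View pics/u4b.png

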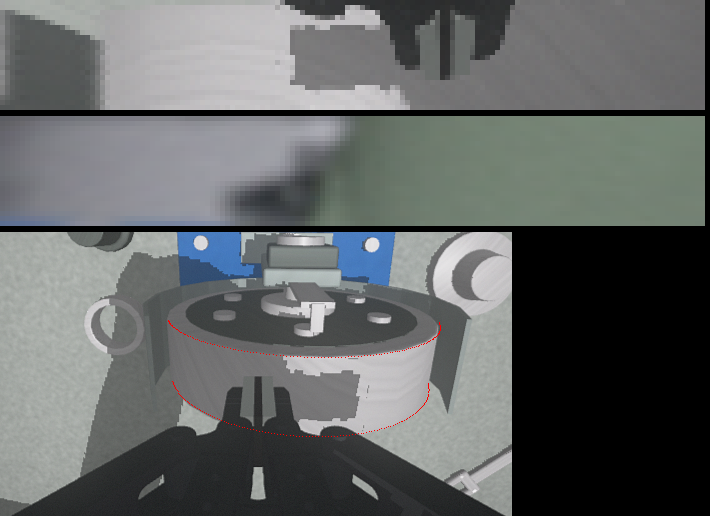

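Cylinder model matches the wheel rim and pointer well. Continue stroking; monitor the +x half of the tread for a dark stripe.

```bash
cat >> h.py <<'E'
def prof():
    f=grab_frame('wrist');g=unwrap(f)[0].mean(2)
    for a,b in((13,16),(16,19)): print(' '.join('%d'%v for v in g[a:b,::3].mean(0)))
    r=recognise(f,'wheel_mark')
    m=unwrap(f)[1]
    for q in r[:2]:
        d=np.hypot(m[...,0]-q['centre'][1],m[...,1]-q['centre'][0]);i=np.unravel_index(d.argmin(),d.shape);print('mark net phi',PH[i[1]],'lane',i[0],round(q['p'],2),'px off',round(float(d.min()),1))
    return f
E
python3 -m jog '[[[0,0,0.01,0,0],[0.003,-0.03,0.012,0,0],[0.006,-0.062,0.008,0,0],[0.006,-0.062,0.003,0,0],[0.006,-0.062,-0.001,0,0],[0.006,-0.062,-0.0022,0,0],[0.006,-0.062,-0.0022,0,0]]]'; python3 -m jog '[[[-0.0005,0.007,0.002,0,0],[-0.001,0.016,0.0039,0,0],[-0.002,0.025,0.0047,0,0],[-0.003,0.034,0.0048,0,0],[-0.004,0.043,0.0045,0,0],[-0.005,0.052,0.0033,0,0],[-0.0055,0.06,0.0016,0,0],[-0.0055,0.06,0.0016,0,0]]]'
python3 -c "
from h import *
prof()"
```

```text
time_s: 7.5
tcp_pos: [0.5344, -0.0796, 0.2139]
tool_rot: [0.038, 0.708, 0.036, -0.705]
contact_force: [-1.8, -1.4, 4.7]
finger_gap: -0.0002
time_s: 8.3
tcp_pos: [0.5286, -0.0172, 0.2155]
tool_rot: [0.038, 0.708, 0.038, -0.705]
contact_force: [-2.4, 2.6, 6.2]
finger_gap: -0.0002
152 95 86 86 86 87 105 168 175 180 182 186 187 192 196 197 198 198 199 200 124 124 124 122 122 120 120 97 104 106 58 110 116 115 114 114 113 111 111 110 108 108 106 106 105 105 104
152 95 84 84 85 85 105 170 177 178 182 185 191 193 194 195 196 197 199 201 171 146 153 153 149 174 137 118 118 117 116 116 116 115 114 113 112 112 110 109 109 108 107 104 104 103 103
mark net phi 4.0 lane 21 0.97 px off 5.7
```

```bash
python3 -m jog '[[[0,0,0.01,0,0],[0.003,-0.03,0.012,0,0],[0.006,-0.062,0.008,0,0],[0.006,-0.062,0.003,0,0],[0.006,-0.062,-0.001,0,0],[0.006,-0.062,-0.0025,0,0],[0.006,-0.062,-0.0025,0,0]]]'; python3 -m jog '[[[-0.0005,0.007,0.002,0,0],[-0.001,0.016,0.0039,0,0],[-0.002,0.025,0.0047,0,0],[-0.003,0.034,0.0048,0,0],[-0.004,0.043,0.0045,0,0],[-0.005,0.052,0.0033,0,0],[-0.0055,0.06,0.0016,0,0],[-0.0055,0.06,0.0016,0,0]]]'
python3 -c "
from h import *
prof()"
```

```text
time_s: 9.1
tcp_pos: [0.535, -0.0797, 0.2138]
tool_rot: [0.038, 0.708, 0.037, -0.704]
contact_force: [-0.8, -2.3, 5.8]
finger_gap: 0.0002
time_s: 9.9
tcp_pos: [0.5292, -0.0171, 0.2154]
tool_rot: [0.038, 0.708, 0.039, -0.704]
contact_force: [-2.6, 1.4, 5.9]
finger_gap: -0.0001
163 114 87 85 86 92 123 167 176 179 179 189 192 192 195 199 199 200 197 201 126 127 126 124 123 122 121 99 101 106 51 106 117 116 116 115 115 113 112 111 109 109 108 106 105 104 104
161 112 86 84 85 90 125 168 176 175 184 190 190 191 198 196 199 197 200 200 155 141 153 152 149 151 137 122 120 118 118 117 117 117 115 115 114 113 111 110 109 107 107 105 104 104 103
mark net phi 3.0 lane 21 0.64 px off 6.6
```

```bash
python3 -m jog '[[[0,0,0.01,0,0],[0.003,-0.03,0.012,0,0],[0.006,-0.062,0.008,0,0],[0.006,-0.062,0.003,0,0],[0.006,-0.062,-0.001,0,0],[0.006,-0.062,-0.0025,0,0],[0.006,-0.062,-0.0025,0,0]]]'; python3 -c "
from h import *
save(prof(),'w5.png')"
```

```text
time_s: 10.7
tcp_pos: [0.5356, -0.0795, 0.2138]
tool_rot: [0.039, 0.708, 0.038, -0.704]
contact_force: [-0.3, -3.1, 5.8]
finger_gap: 0.0001
90 99 125 148 153 124 109 110 113 113 113 116 114 114 116 102 46 102 90 92 116 118 117 117 116 116 116 116 116 115 114 113 112 110 110 109 109 108 107 106 105 104 104 104 103 103 104
89 97 126 148 155 137 110 115 122 133 137 136 119 114 116 115 109 110 114 116 118 117 117 116 115 116 117 116 115 113 113 112 112 111 110 109 109 108 107 105 104 103 103 103 105 105 104
mark net phi -2.0 lane 21 0.82 px off 6.3
```

```bash
python3 -m jog '[[[-0.0005,0.007,0.002,0,0],[-0.001,0.016,0.0039,0,0],[-0.002,0.025,0.0047,0,0],[-0.003,0.034,0.0048,0,0],[-0.004,0.043,0.0045,0,0],[-0.005,0.052,0.0033,0,0],[-0.0055,0.06,0.0016,0,0],[-0.0055,0.06,0.0016,0,0]]]'
python3 -c "
from h import *
save(prof(),'w6.png')
a=[cv2.imread('pics/w%d.png'%i)[120:320,70:460] for i in(3,4,5,6)]
cv2.imwrite('pics/cmp.png',np.vstack([np.hstack(a[:2]),np.hstack(a[2:])]))"
```

```text
time_s: 11.6
tcp_pos: [0.5299, -0.0169, 0.2155]
tool_rot: [0.039, 0.708, 0.04, -0.704]
contact_force: [-3.0, 1.6, 5.6]
finger_gap: -0.0003
167 124 92 86 87 93 134 166 173 176 181 184 190 191 194 197 196 197 202 201 124 126 126 122 126 126 121 90 98 105 49 105 118 116 117 119 116 115 115 113 112 111 111 108 107 105 104
164 124 92 85 86 93 136 168 173 177 181 186 187 192 193 192 196 202 200 201 141 125 128 154 154 138 122 124 121 115 117 118 116 118 120 116 115 115 113 114 112 111 109 108 107 105 106
mark net phi 3.0 lane 21 0.91 px off 8.1
```

View pics/cmp.png

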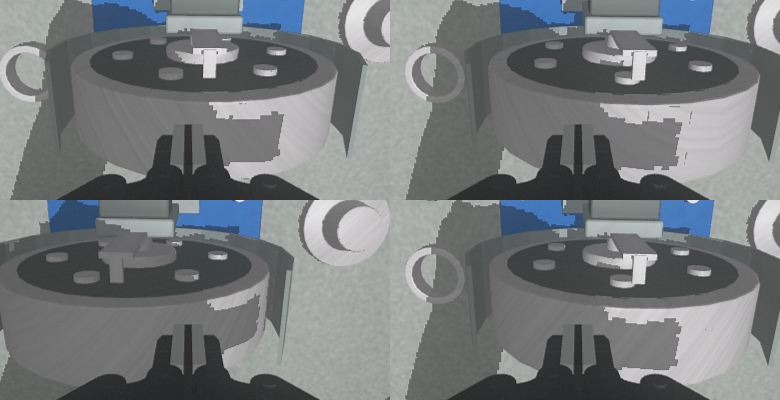

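Bolts in w4 and w6 look nearly alike, so the turn per stroke must be measured. I'll fit the 5-bolt phase on the wheel face.

```bash
cat >> h.py <<'E'
def bolts(img,f,dc=np.zeros(3)):
    """5-fold bolt phase (deg, mod 72) on the +x face, + = turning towards +y at top"""
    R=np.array(f['R']);t=np.array(f['t'])-R@dc;K=np.array(f['K']);best=[]
    ph=np.arange(0,360,1.);a=np.radians(ph)
    for w in(.010,.014,.018,.022):
      for r in np.arange(.038,.072,.002):
        X=C+w*ax+r*(np.sin(a)[:,None]*u+np.cos(a)[:,None]*np.array([0,0,1]));Y=(X@R.T+t)@K.T
        m=(Y[:,:2]/Y[:,2:]).astype(np.float32)
        g=cv2.remap(img,m[None,:,0].copy(),m[None,:,1].copy(),1)[0].mean(1)
        sel=np.cos(a)>-.2   # upper half is seen
        g=np.clip(g,0,140)[sel];z=((g-g.mean())*np.exp(-5j*a[sel])).mean()
        best.append((abs(z),w,r,(-np.degrees(np.angle(z))/5)%72))
    return max(best)
E
python3 - <<'E'
from h import *
f=grab_frame('wrist');p=np.array([.5299,-.0169,.2155])
for n,q in((3,[.5299,-.0354,.2184]),(4,[.5282,-.0171,.2153]),(5,[.5356,-.0795,.2138]),(6,p)):
    print(n,bolts(cv2.imread(f'pics/w{n}.png'),f,np.array(q)-p))
E
```

```text
3 (np.float64(12.177162579039742), 0.022, np.float64(0.056000000000000015), np.float64(25.063879366443892))
4 (np.float64(14.8530519158445), 0.022, np.float64(0.05200000000000001), np.float64(1.2661219243518116))
5 (np.float64(9.495505851671595), 0.022, np.float64(0.056000000000000015), np.float64(29.512929040231306))
6 (np.float64(14.155428917670433), 0.022, np.float64(0.05400000000000001), np.float64(4.330853051029096))
```

Each stroke turns about 48°, about 225° so far. Next stroke.

```bash
python3 -m jog '[[[0,0,0.01,0,0],[0.003,-0.03,0.012,0,0],[0.005,-0.062,0.008,0,0],[0.005,-0.062,0.003,0,0],[0.005,-0.062,-0.001,0,0],[0.005,-0.062,-0.0025,0,0],[0.005,-0.062,-0.0025,0,0]]]'; python3 -c "
from h import *
f=prof();print(bolts(f['pixels'],f))"; python3 -m jog '[[[-0.0005,0.007,0.002,0,0],[-0.001,0.016,0.0039,0,0],[-0.002,0.025,0.0047,0,0],[-0.003,0.034,0.0048,0,0],[-0.004,0.043,0.0045,0,0],[-0.005,0.052,0.0033,0,0],[-0.0055,0.06,0.0016,0,0],[-0.0055,0.06,0.0016,0,0]]]'
python3 -c "
from h import *
f=prof();print(bolts(f['pixels'],f));save(f,'w7.png');show([f,f],'u7.png')"
```

```text
time_s: 12.45
tcp_pos: [0.5352, -0.0795, 0.2138]
tool_rot: [0.04, 0.709, 0.039, -0.703]
contact_force: [-1.0, -2.7, 6.0]
finger_gap: -0.0002
89 98 133 146 153 119 109 111 111 112 112 113 114 113 114 102 46 101 93 94 114 118 117 115 118 119 117 115 118 113 115 112 114 110 113 114 110 110 108 108 107 106 107 106 106 107 107
88 96 133 147 155 132 113 121 133 132 135 128 129 137 113 113 115 112 115 116 117 117 115 119 120 116 116 118 115 114 114 114 112 113 114 110 109 110 109 108 108 107 106 105 105 105 105
mark net phi -2.0 lane 21 0.61 px off 5.7
mark net phi -4.0 lane 21 0.3 px off 33.9
(np.float64(12.087165220265272), 0.022, np.float64(0.05400000000000001), np.float64(7.574870519971038))
time_s: 13.35
tcp_pos: [0.5296, -0.017, 0.2156]
tool_rot: [0.04, 0.709, 0.041, -0.703]
contact_force: [-2.3, 1.6, 6.4]
finger_gap: 0.0001
169 118 90 86 85 93 129 171 63 64 142 186 187 191 193 194 196 197 197 201 126 125 124 124 123 123 123 97 99 106 49 106 119 117 117 118 115 117 117 114 113 112 112 109 108 106 106
162 117 88 83 83 90 131 169 62 61 142 184 187 190 193 195 195 198 204 203 146 142 139 153 151 144 140 121 119 115 120 118 118 118 120 115 117 117 116 113 113 111 109 109 106 106 105
mark net phi 3.0 lane 21 0.68 px off 7.0
mark net phi 70.0 lane 21 0.41 px off 114.9
(np.float64(15.213422699857606), 0.022, np.float64(0.05400000000000001), np.float64(58.370295127313284))
```

The slot has appeared at about −44° (dark stripe across both lanes). Now a shorter, slower stroke.

```bash
cat >> h.py <<'E'
def slot(f=None,lo=-55,hi=55,thr=.62):
    """dark stripe present in both lanes near +x rim"""
    f=f or grab_frame('wrist');p=np.arange(lo,hi,.5);a=np.radians(p);out=[]
    for w in(.008,.012,.016):
        X=C+w*ax+.09*(np.sin(a)[:,None]*u+np.cos(a)[:,None]*np.array([0,0,1]));Y=(X@np.array(f['R']).T+f['t'])@np.array(f['K']).T
        m=(Y[:,:2]/Y[:,2:]).astype(np.float32);g=cv2.remap(f['pixels'],m[None,:,0].copy(),m[None,:,1].copy(),1)[0].mean(1)
        b=cv2.medianBlur(g.astype(np.uint8)[:,None],1)[:,0]<78
        k=np.flatnonzero(np.diff(np.r_[0,b,0]));out.append([(p[i],p[j-1]) for i,j in zip(k[::2],k[1::2])])
    for o in out:print('dark',[(float(x),float(y)) for x,y in o])
    return f
E
python3 -m jog '[[[0,0,0.01,0,0],[0.003,-0.03,0.012,0,0],[0.005,-0.062,0.008,0,0],[0.005,-0.062,0.003,0,0],[0.005,-0.062,-0.001,0,0],[0.005,-0.062,-0.0025,0,0],[0.005,-0.062,-0.0025,0,0]]]'; python3 -c "
from h import *
slot()"; python3 -m jog '[[[-0.0005,0.005,0.0015,0,0],[-0.001,0.012,0.0032,0,0],[-0.002,0.019,0.0042,0,0],[-0.0025,0.025,0.0047,0,0],[-0.003,0.029,0.0048,0,0],[-0.003,0.032,0.0048,0,0],[-0.003,0.034,0.0048,0,0],[-0.003,0.034,0.0048,0,0]]]'
python3 -c "
from h import *
slot()"
```

```text
time_s: 14.15
tcp_pos: [0.5348, -0.0794, 0.2138]
tool_rot: [0.041, 0.709, 0.04, -0.703]
contact_force: [-1.1, -1.9, 5.9]
finger_gap: -0.0001
dark [(-46.5, -41.5), (-22.5, -20.5)]
dark [(-47.0, -41.5)]
dark [(-46.5, -41.5)]
time_s: 15.0
tcp_pos: [0.5316, -0.0449, 0.2187]
tool_rot: [0.041, 0.709, 0.04, -0.703]
contact_force: [-1.6, 0.2, 4.8]
finger_gap: 0.0001
dark [(-24.0, -19.0), (0.5, 2.0)]
dark [(-24.0, -19.0)]
dark [(-23.5, -19.5)]
```

Slot at −21.5° after 34.5 mm of stroke. Next I continue 20 mm, then lift back to the top for the last part.

```bash
python3 -m jog '[[[-0.0005,0.005,0,0,0],[-0.001,0.010,-0.0003,0,0],[-0.0015,0.014,-0.0008,0,0],[-0.002,0.017,-0.0012,0,0],[-0.002,0.019,-0.0016,0,0],[-0.002,0.020,-0.0018,0,0],[-0.002,0.020,-0.0018,0,0]]]'
python3 -c "
from h import *
slot()"; python3 -m jog '[[[0,0,0.005,0,0],[0.001,-0.01,0.010,0,0],[0.002,-0.026,0.010,0,0],[0.002,-0.026,0.006,0,0],[0.002,-0.026,0.004,0,0],[0.002,-0.026,0.0025,0,0],[0.002,-0.026,0.002,0,0],[0.002,-0.026,0.0015,0,0]]]'
python3 -c "
from h import *
slot()"
```

```text
time_s: 15.75
tcp_pos: [0.5297, -0.0247, 0.2171]
tool_rot: [0.04, 0.709, 0.041, -0.703]
contact_force: [-1.1, 2.7, 6.5]
finger_gap: 0.0002
dark [(-10.5, -6.0), (13.5, 15.0)]
dark [(-10.5, -6.0)]
dark [(-10.5, -6.0)]
time_s: 16.6
tcp_pos: [0.5313, -0.0506, 0.2188]
tool_rot: [0.04, 0.709, 0.041, -0.703]
contact_force: [-3.3, -0.4, 3.6]
finger_gap: 0.0
dark [(-10.0, -7.5), (-3.5, -1.5)]
dark [(-10.0, -5.5)]
dark [(-10.0, -5.5)]
```

```bash
python3 -m jog '[[[0,0.003,-0.0004,0,0],[-0.0005,0.006,-0.0004,0,0],[-0.001,0.008,-0.0004,0,0],[-0.001,0.009,-0.0004,0,0],[-0.001,0.010,-0.0004,0,0],[-0.001,0.010,-0.0004,0,0]]]'
python3 -c "
from h import *
f=slot();p=proj(f,C+.03*ax+[0,0,.207-.1295]);print('pointer proj rc',p,'top edge',proj(f,C+.019*ax+[0,0,.09]))
r,c=map(int,p);o=cv2.resize(f['pixels'][r-60:r+60,c-70:c+70],(700,600),interpolation=0)
cv2.circle(o,(int((p[1]-c+70.5)*5),int((p[0]-r+60.5)*5)),4,(255,0,0),1);cv2.imwrite('pics/p8.png',o[...,::-1])"
```

```text
time_s: 17.25
tcp_pos: [0.5304, -0.0403, 0.2186]
tool_rot: [0.04, 0.709, 0.041, -0.703]
contact_force: [-1.2, -0.9, 5.4]
finger_gap: 0.0003
dark [(-3.5, -0.5), (3.0, 5.0)]
dark [(-3.5, 1.0)]
dark [(-3.5, 1.0)]
pointer proj rc [196.24031341 271.62288861] top edge [226.63869221 271.93187062]
```

View pics/p8.png

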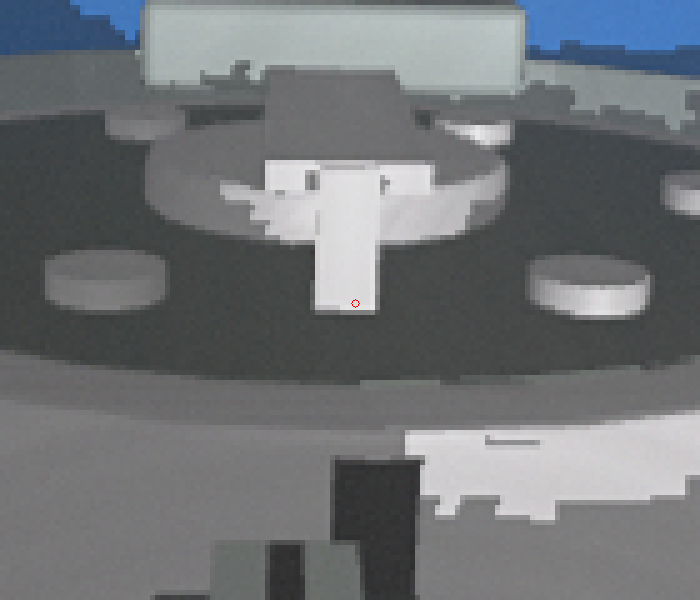

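The slot is dark at columns 332–418 of the crop (centre 375). The pointer tip is centred at 346, about 1.2 mm to +y of my model. So about +2° (3.2 mm) more is needed, then lift off and check.

```bash
python3 -m jog '[[[0,0.001,0,0,0],[0,0.002,0,0,0],[0,0.003,0,0,0],[0,0.0032,0,0,0],[0,0.0032,0,0,0],[0,0.0032,0.002,0,0],[0,0.0032,0.012,0,0],[0,0.0032,0.03,0,0]]]'
python3 -m jog '[[[0,-0.002,0.03,0,0],[0,-0.002,0.05,0,0],[0,-0.002,0.05,0,0]]]'
python3 -c "
from h import *
f=slot();p=proj(f,C+.03*ax+[0,0,.207-.1295]);print('pointer proj rc',p)
r,c=map(int,p);o=cv2.resize(f['pixels'][r-50:r+70,c-70:c+70],(700,600),interpolation=0)
cv2.circle(o,(int((p[1]-c+70.5)*5),int((p[0]-r+50.5)*5)),4,(255,0,0),1);cv2.imwrite('pics/p9.png',o[...,::-1])"
```

```text
time_s: 18.1
tcp_pos: [0.5298, -0.0368, 0.248]
tool_rot: [0.04, 0.708, 0.041, -0.704]
contact_force: [-0.4, -0.7, 0.7]
finger_gap: -0.0002
time_s: 18.4
tcp_pos: [0.5318, -0.039, 0.3012]
tool_rot: [0.041, 0.71, 0.041, -0.702]
contact_force: [0.8, 0.5, 0.1]
finger_gap: -0.0002
dark [(-1.5, 3.0)]
dark [(-1.5, 3.0)]
dark [(-1.0, 3.0)]
pointer proj rc [165.85303891 268.51301668]
```

View pics/p9.png

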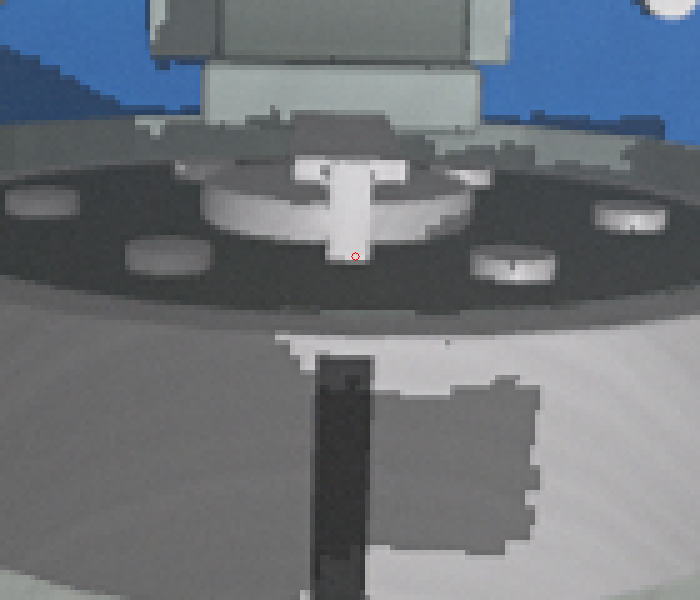

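The slot (centre ~345 at its top edge, ~339 at the bottom) lines up with the pointer tip (349), within a few tenths of a degree. The fingertip is 80 mm clear. I'll check that it's at rest, then hand in.

```bash
python3 -m jog '[[[0,0,0.01,0,0],[0,0,0.01,0,0],[0,0,0.01,0,0],[0,0,0.01,0,0],[0,0,0.01,0,0],[0,0,0.01,0,0]]]'
python3 -c "
from h import *
slot();print(state()['time_s'],close_job())"
```

```text
time_s: 19.05
tcp_pos: [0.5307, -0.0388, 0.309]
tool_rot: [0.04, 0.709, 0.041, -0.703]
contact_force: [0.4, -0.8, -0.0]
finger_gap: -0.0001
dark [(-1.5, 3.0)]
dark [(-1.0, 3.0)]
dark [(-1.0, 3.0)]
the job is handed in; nothing more can be done
19.1 None
```

The slot now stands at the top in line with the pointer, and the job is handed in at 19.1 s of the 64 s allowed. I turned the wheel about 320° with the shut fingertip, in strokes towards +y. The force read between moves was about 4 to 7 N.

**Alignment:** the wrist view puts the slot about +0.9° from my model of the stand. The pointer itself stands about +0.8° (1.1 mm) from that same model, so the two agree to within a few tenths of a degree.

**At rest and released:** the slot reading stayed the same (within half a degree) over the 0.65 s before hand-in. The fingertip was about 90 mm above the wheel and the contact force read about zero.

**Checks that disagreed or were not made:**
- The trained network's slot reports were mostly false, picking up bare tread or a shadow. I used the dark stripe itself instead.
- The bolt pattern on the wheel face gave about 47 to 51° per stroke where the stroke length gave about 41°. I did not rely on it for the final placing.
- I did not check the alignment from a second camera.
- I took no final look at the other things on the bench. Once over the stand the arm stayed above the wheel, and no contact showed elsewhere.

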